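Line up the branding stamp over a key-fob blank

ROBOT

A 6-joint arm with a two-finger parallel gripper is mounted at the origin on the work surface. World frame = base frame: x ahead of the robot, y to its left, z up, the work surface at z = 0. Lengths are in mm, angles in rad, forces in N, time in s.
With the tool pointing down it reaches from about 375 to 975 mm from the base axis. Payload 3.8 kg.
Tool frame: the origin (TCP) lies at the very end of the fingers, on their centre line; the grasp point (between the pads) lies 19 mm behind it; z points along the fingers, y is the line along which they close (so a half turn about z gives the same grasp; the last joint's range is limited). The gripper opens to 88 mm and grips with 3 to 60 N. Pads are 18 mm wide; open, the fingers measure 123 mm over their backs; the gripper's body (75 mm by 187 mm) begins 45 mm behind the grasp point.
Start: joints at [-1.362, 0.264, 1.604, -0, 1.274, -0.037], TCP at [164.244, -654.708, 238.706] pointing down, gripper open.
Joint ranges: [-2.63, 2.63], [-0.94, 2.18], [0.31, 2.57], [-1.31, 4.45], [0, 2.66], [-2.55, 2.55]. Speed limits (rad/s): [2.57, 2.57, 3.14, 3.14, 3.14, 3.14].

INTERFACE

Orientations are given as a unit quaternion [x, y, z, w].
In Python, from plant import status, vision, workorder gives the robot as it stands.
- The arm moves only by the tool step_arm, never from a script. Its argument "series" is a list that holds one entry, the list of rows, each a list of 6 numbers: the shift along the tool's x, y, z in m, then the turn, a rotation vector about the tool's x, y, z in degrees. In form: [[[dx, dy, dz, rx, ry, rz], ...]]. A call has 1 to 10 rows; each row is the pose to reach, as a shift and turn from the pose commanded when the call began, along the tool's axes at that moment; what a row does not reach only later rows make up. A row lasts 1/8 s, in which the tool goes at most 62.5 mm and 10.7 degrees, less where a joint would pass 70% of its speed; a pose out of reach is approached as far as the arm can. A call with a gripper value outside its range is refused whole. "grip" is the opening, from 0 (shut) to 1 (fully open), set as the call begins (left out, the last holds). The fingers move at their own pace and stop on an object; "squeeze" is the grip in N (left out, the last holds). Time passes only in rows, so rows that repeat a pose let the fingers close. It gives the time, the measured TCP pose, the force, the opening and the grip force at its end, in the units of the state.
- status.sense(): the state, without advancing time (a new reading comes with each control period).
- vision.capture(name): name is "scene" or "top" or "wrist"; returns the picture (480x640x3 uint8, red, green, blue); there is no depth.
- vision.camera_params(name): a dict with "mtx" (3x3 intrinsics, pixels), "dist_coeffs" ([k1, k2, p1, p2, k3] as OpenCV has them; the pictures are not rectified), "world_to_cam" (4x4, takes a point from world to camera coordinates). Camera axes: x right, y up, looking along -z (the intrinsics and any distortion apply to the point x, -y, -z); pixel columns grow to the right and rows downward; lengths in mm; the calibration is good to about 2 mm. A picture is of the moment at which its call begins: read the wrist's pose just before it. camera_params takes no time and is no camera call; for the wrist camera it gives the pose at the moment of the call.
- workorder.hand_in(): hands the job in; it is judged then, once.
The state is a dict: "time": time; "joints": joint angles; "joint_vel": joint speeds; "effort": joint torques, N m; "position": TCP position; "eef_rot": TCP orientation; "wrist_force": force on the tool from outside, world axes, zero at the start; "moment": the same for the moment, N m; "opening": opening from 0.0 (shut) to 1.0 (fully open); "finger_force": force on a finger pad.
Only numpy, scipy, OpenCV 4.12 (cv2) and the standard library are available. Lean on these libraries where they do the work, as an engineer would, in place of code of your own. Each camera call takes 0.05 s, during which the arm holds its last target. There are 200 camera calls.

TASK

Lay the oblong wooden key-fob blank flat on the top plate of the steel engraving post, centred and with its long side along the plate's long side, and let go of it. Then take the stamp out of its wooden rest by the handle, carry it over the row of pens in the pen rack, and finish while still holding it upright and still about a centimetre above the blank, centred on it and with the long side of its brass die along the blank's long side, ready to be pressed. The stamp must never touch the blank; do not touch the pen rack and leave the other fobs, the whetstone and the jar where they are.

Things in the scene. Friction and masses are not known exactly. Their poses are not given: they have to be found in the camera images.
- blank: Oblong key-fob blank of pale wood, 64 x 36 x 10 mm, about 30 g, loose, lying flat on the work surface. A small dark key-ring hole is near its +x end. Origin: centre of the underside; x along the 64 mm side, y along the 36 mm side, z up. Either end may point either way in the finished job.
- blank_top (a point): Centre of the blank's upper face, 10 mm above its underside; axes as the blank's.
- post: Steel engraving post fixed to the work surface: foot plate 90 x 70 x 12 mm, a round column of 22 mm diameter, and on it a top plate 46 x 26 mm and 8 mm thick, whose upper face is 80 mm above the work surface. The top plate is smaller than the blank, which overhangs it all round. Origin: centre of the foot's underside, on the work surface; x along the 46 mm side of the top plate, y along the 26 mm side, z up.
- post_top (a point): Centre of the upper face of the post's top plate, 80 mm above the work surface.
- stamp: Hand branding stamp, about 150 to 300 g, loose, standing upright in its rest, 94 mm tall: brass die 40 x 24 x 16 mm at the bottom, a round brass neck of 16 mm diameter (16 to 28 mm above the underside), and a straight wooden handle 30 x 22 mm from 28 to 94 mm above the underside. Origin: centre of the die's underside (the stamping face); x along the 40 mm side of the die (and the 30 mm side of the handle), y along the 24 mm side (22 mm of the handle), z up the handle.
- rest: The stamp's rest: a dark wooden open-topped box fixed to the work surface, 58 x 42 x 18 mm outside, walls and floor 5 mm thick, so the stamp's die stands 5 mm above the work surface with about 4 mm play on each side. Origin: centre of its underside; x along the 58 mm side. It is on the other side of the pen rack from the post; which of the two is left and which right changes.
- rack: Pen rack fixed to the work surface between the post and the rest: a wooden block 300 mm long, 60 mm wide and 60 mm high with a row of nine upright pens along its middle, whose tips are 130 mm above the work surface. Origin: centre of its underside; x along the 300 mm side, y across it, z up.
- roundfob: Bystander: round wooden fob, 44 mm diameter, 9 mm thick, loose on the work surface. Origin: centre of the underside.
- heartfob: Bystander: heart-shaped wooden fob about 50 x 55 mm, 9 mm thick, loose on the work surface beyond the work. Origin: near its middle, on the underside.
- stone: Bystander: grey whetstone 80 x 30 x 18 mm, loose on the work surface beyond the work. Origin: centre of the underside; x along the 80 mm side.
- tin: Bystander: pale jar with a grey steel cap, 56 mm diameter, 60 mm tall, loose on the work surface at the right. Origin: centre of the underside.
There are look-alikes about, which are no part of the job. What is shaped like the blank but purple is not meant.

How it is judged (in metres and radians):
On the way, in this order (a step that is already met when the one before it is completed fails the run):
1. the blank lies centred, flat and lined up on the post's top plate, released (horizontal distance between blank and post_top below 0.008 m and angle between the x axis of blank and the x axis of post, either way round below 0.14 rad and angle between blank's own z axis and vertical below 0.06 rad and z of blank in the frame of post between 0.077 and 0.084 m and contact force between the fingers and blank below 0.05 N and linear speed of blank below 0.02 m/s), for 0.2 s.
2. the held stamp is above the row of pens in the rack (y of stamp in the frame of rack between -0.06 and 0.06 m and x of stamp in the frame of rack between -0.16 and 0.16 m and height (world z) of stamp above 0.13 m and contact force between the fingers and stamp above 1 N), for 0.05 s.
At the end, for the whole second after the job is handed in: Blank flat and released on the post: within 8 mm of its centre, 0.14 rad of its long side. Stamp gripped, still, upright (0.09 rad), underside 3 to 20 mm above the blank, touching neither blank nor post, within 6 mm of the blank's centre, 0.12 rad of its long side (all of step 1 and contact force between the fingers and stamp above 1 N and contact force between stamp and blank below 0.05 N and contact force between stamp and post below 0.05 N and z of stamp in the frame of blank_top between 0.003 and 0.02 m and horizontal distance between stamp and blank_top below 0.006 m and angle between the x axis of stamp and the x axis of blank, either way round below 0.12 rad and angle between stamp's own z axis and vertical below 0.09 rad and linear speed of stamp below 0.02 m/s); the arm keeps its last pose, push and grip.
It fails at once if the stamp touches the blank (contact force between stamp and blank above 0.3 N).
It fails at once if the pen rack is touched by the robot, the stamp or the blank (contact force between any of the arm, the fingers, stamp, blank and rack above 1 N).
It fails at once if another fob, the whetstone or the jar is pushed more than 15 mm (distance of any of roundfob, heartfob, stone, tin from where it was at the start of the episode above 0.015 m).
It also fails if it takes over 69 s, if anything falls off the work surface, if the arm or the gripper's body presses on something with over 40 N, if the wrist force passes 120 N, or if a joint passes its speed limit or range.

## Working session

There is one attempt and no reset: what is moved stays moved. The work goes in short steps, Python scripts to look and compute and a tool call to move; the robot and the scene stay as the last step left them, time stands still between calls to the robot, and variables do not carry over. Pictures are saved under pics/ and viewed, at most 13 in all, crops included, and the job is handed in when it is done.

Besides the shell and the picture viewer there is one more tool, called as name(argument=value, ...) on one line, values as JSON. step_arm: Moves the arm, as the interface text tells. Its arguments: {"type":"object","properties":{"series":{"type":"array","items":{"type":"array","items":{"type":"array","items":{"type":"number"}}}},"grip":{"type":"number"},"squeeze":{"type":"number"}},"required":["series"]}

```bash
mkdir -p pics
cat > h.py <<'E'
import numpy as np, cv2
from scipy.spatial.transform import Rotation as R
from plant import status, vision, workorder
def snap(n,f=None):
    p=vision.camera_params(n); im=vision.capture(n)[:,:,::-1].copy()
    if f: cv2.imwrite('pics/'+f,im)
    return im,p
def cast(p,uv,z):
    uv=np.array(uv,float).reshape(-1,1,2)
    n=cv2.undistortPoints(uv,np.array(p['mtx']),np.array(p['dist_coeffs'])).reshape(-1,2)
    W=np.linalg.inv(np.array(p['world_to_cam']))
    d=np.c_[n[:,0],-n[:,1],-np.ones(len(n))]@W[:3,:3].T
    o=W[:3,3]
    return o+d*((z-o[2])/d[:,2])[:,None]
def proj(p,X):
    X=np.atleast_2d(X).astype(float); M=np.array(p['world_to_cam'])
    c=(X@M[:3,:3].T+M[:3,3])*[1,-1,-1]
    return cv2.projectPoints(c,np.zeros(3),np.zeros(3),np.array(p['mtx']),np.array(p['dist_coeffs']))[0].reshape(-1,2)
def shift(s,target,yaw_tool_y=None):
    """tool-frame shift m to reach world target mm"""
    r=R.from_quat(s['eef_rot']); return r.inv().apply(np.array(target)-s['position'])/1000
E
python3 - <<'E'
from h import *
s=status.sense();print(s)
a,p=snap('top','top1.png');b,q=snap('scene','scene1.png')
for c in(p,q):print(np.linalg.inv(c['world_to_cam']).round(2),np.array(c['mtx'])[0,0])
E
```

```text
{'time': 0.0, 'joints': array([-1.36190585e+00,  2.64737180e-01,  1.60533459e+00,  3.67487552e-05,
        1.27368948e+00, -3.69251075e-02]), 'joint_vel': array([ 1.17308077e-03,  8.41107196e-04,  1.33314068e-05,  2.00277915e-03,
       -8.94802919e-04,  9.66581719e-04]), 'effort': array([ 2.64597219e-05, -5.02116573e+01, -3.56874347e+01,  7.27712573e-02,
        2.92835495e-02, -1.75770815e-04]), 'position': array([ 164.10972329, -654.03509328,  237.42003811]), 'eef_rot': array([ 9.92456419e-01,  1.22593151e-01, -7.56173987e-05, -1.08180065e-03]), 'wrist_force': array([0.00355038, 0.37444885, 0.4991887 ]), 'moment': array([-0.00165735,  0.04841608, -0.02829338]), 'finger_force': 0.0, 'opening': 1.0025409782039663}
[[-2.00000e-02  1.00000e+00 -8.00000e-02  4.39760e+02]
 [-1.00000e+00 -2.00000e-02  1.00000e-02 -5.74500e+01]
 [ 1.00000e-02  8.00000e-02  1.00000e+00  1.31688e+03]
 [ 0.00000e+00  0.00000e+00  0.00000e+00  1.00000e+00]] 512.714999536949
[[ 2.80000e-01 -8.00000e-01  5.30000e-01  1.14611e+03]
 [ 9.60000e-01  2.40000e-01 -1.40000e-01 -2.28380e+02]
 [-1.00000e-02  5.50000e-01  8.40000e-01  1.04922e+03]
 [ 0.00000e+00  0.00000e+00  0.00000e+00  1.00000e+00]] 529.7437580861333
```

View pics/top1.png

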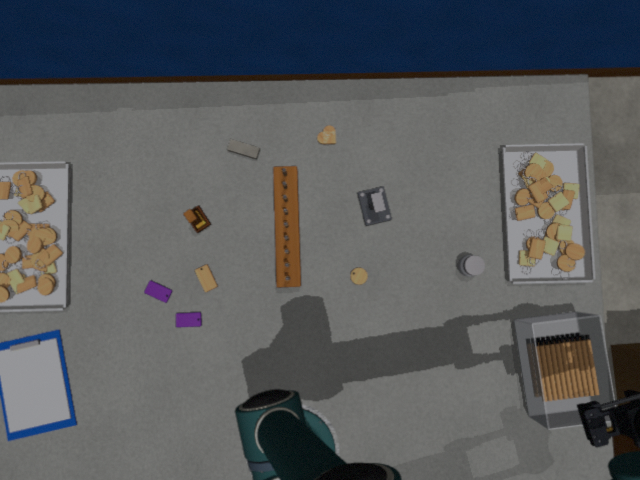

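View pics/scene1.png

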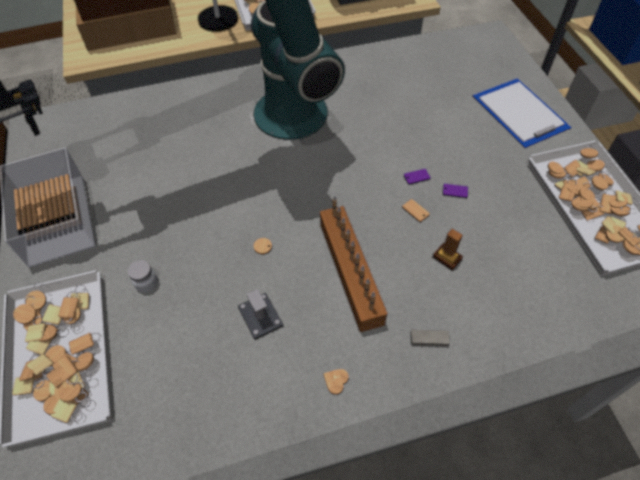

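The top view shows these things:
- Pale oblong at (206,278).
- Purple look-alikes at (158,291) and (188,319).
- Stamp in its rest at (197,218).
- Rack at (287,227).
- Post at (375,203).
- Round fob at (359,275), heart at (327,135), whetstone at (243,149), jar at (470,265).

Only the oblong at (206,278) is pale wood, so that one fits the blank. I'll measure it and confirm it in an enlarged crop.

Run:
```python
from h import *
im,p=snap('top')
cv2.imwrite('pics/crop1.png',cv2.resize(im[140:330,140:400],None,fx=3,fy=3,interpolation=cv2.INTER_CUBIC)[:600,:800])
hsv=cv2.cvtColor(im,cv2.COLOR_BGR2HSV)
def meas(name,m,x0,x1,y0,y1,z):
    k=np.zeros_like(m);k[y0:y1,x0:x1]=m[y0:y1,x0:x1]
    c=max(cv2.findContours(k,cv2.RETR_EXTERNAL,cv2.CHAIN_APPROX_NONE)[0],key=cv2.contourArea)
    w=cast(p,c.reshape(-1,2),z)[:,:2].astype(np.float32)
    r=cv2.minAreaRect(w); b=cv2.boxPoints(r); e=max(b[1]-b[0],b[2]-b[1],key=np.linalg.norm)
    print(name,cv2.minAreaRect(c)[0],np.round(r[0],1),np.round(r[1],1),'long dir deg',np.degrees(np.arctan2(e[1],e[0])).round(1))
sat=cv2.inRange(hsv,(5,90,60),(25,255,255))
meas('blank',sat,190,225,258,300,10)
meas('rack',sat,268,305,160,292,60)
g=im.max(2)
meas('plate',cv2.inRange(hsv,(0,0,130),(180,60,255)),360,392,185,225,80)
meas('foot',cv2.inRange(g,0,85),350,398,180,230,12)
meas('rest',cv2.inRange(g,0,75)|sat,180,216,200,240,18)
meas('round',sat,345,372,262,290,9)
print(hsv[195:212:4,366:390:3].tolist())
```

```text
blank (205.8612060546875, 277.8300476074219) [434.4 210.5] [62.7 34.4] long dir deg 24.9
rack (286.6795654296875, 226.30328369140625) [557.9   1.6] [298.7  59.8] long dir deg 0.7
plate (377.7611999511719, 201.63198852539062) [ 610.3 -222.1] [43.6 21.3] long dir deg 11.1
foot (373.7941589355469, 205.67648315429688) [ 609.3 -220.7] [91.8 71.9] long dir deg 12.3
rest (197.03846740722656, 218.3076934814453) [585.5 230.6] [64.1 45.4] long dir deg 33.0
round (358.5, 275.5) [ 431.7 -176.6] [38.3 38. ] long dir deg 88.8
[[[109, 35, 59], [108, 27, 47], [150, 4, 132], [143, 8, 132], [135, 4, 133], [140, 7, 116], [115, 22, 71], [30, 5, 111]], [[114, 18, 70], [120, 28, 46], [135, 5, 109], [143, 8, 135], [130, 6, 134], [160, 6, 130], [105, 20, 75], [60, 3, 99]], [[120, 22, 71], [120, 12, 44], [120, 5, 52], [143, 8, 134], [150, 6, 132], [150, 6, 133], [114, 14, 91], [120, 10, 76]], [[114, 20, 64], [130, 23, 33], [105, 15, 33], [140, 6, 133], [143, 8, 132], [140, 6, 133], [128, 9, 116], [116, 25, 71]], [[113, 33, 69], [107, 30, 60], [108, 22, 59], [135, 5, 106], [135, 5, 110], [128, 11, 92], [105, 21, 72], [116, 25, 72]]]
```

View pics/crop1.png

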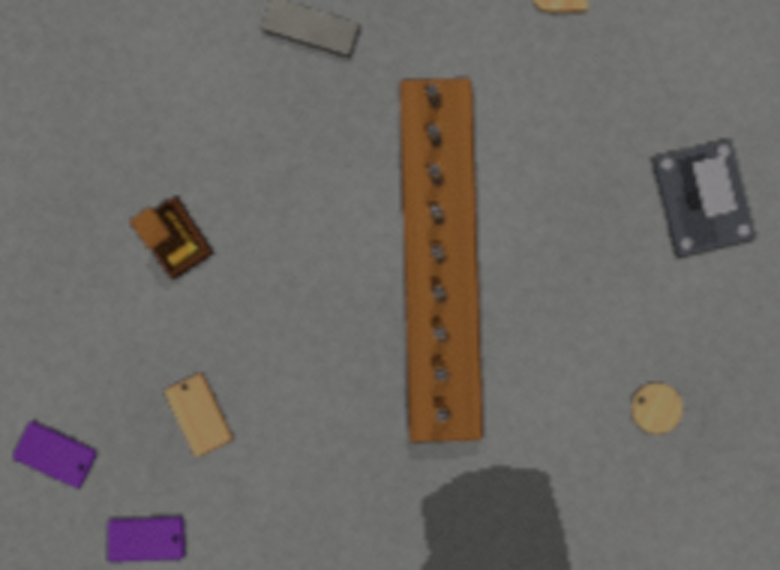

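The crop shows the pale oblong with its hole, which is the blank. The look-alikes are clearly purple. I'll set out by way of the post and take a close look there.

step_arm(series=[[[0.537,-0.312,0,0,0,2.4],[0.537,-0.312,0,0,0,2.4],[0.537,-0.312,0,0,0,2.4],[0.537,-0.312,0,0,0,2.4],[0.537,-0.312,0,0,0,2.4],[0.537,-0.312,0,0,0,2.4],[0.537,-0.312,0,0,0,2.4],[0.537,-0.312,0,0,0,2.4],[0.537,-0.312,0,0,0,2.4],[0.537,-0.312,0,0,0,2.4]]])

```text
time: 1.4
position: [610.3, -219.6, 238.4]
eef_rot: [0.995, 0.102, -0.0, -0.0]
wrist_force: [-0.1, 0.1, 0.3]
opening: 1.001
finger_force: 0.0
```

step_arm(series=[[[0,0,0,0,0,0],[0,0,0,0,0,0],[0,0,0,0,0,0],[0,0,0,0,0,0]]])

```text
time: 1.9
position: [608.3, -222.7, 238.8]
eef_rot: [0.995, 0.101, -0.0, 0.0]
wrist_force: [0.2, 0.5, 0.7]
opening: 1.001
finger_force: 0.0
```

Run:
```python
from h import *
s=status.sense();print(s['position'],R.from_quat(s['eef_rot']).as_matrix().round(4))
im,p=snap('wrist','w1.png')
W=np.linalg.inv(p['world_to_cam']);print(W.round(3),p['mtx'])
print(proj(p,[[609.5,-221.5,80],s['position']]))
```

```text
[ 608.32498179 -222.66508317  238.83199741] [[ 9.797e-01  2.006e-01 -0.000e+00]
 [ 2.006e-01 -9.797e-01 -2.000e-04]
 [-1.000e-04  2.000e-04 -1.000e+00]]
[[ 2.00000e-01  9.35000e-01  2.93000e-01  6.83978e+02]
 [-9.80000e-01  1.91000e-01  6.00000e-02 -2.07770e+02]
 [ 0.00000e+00 -2.99000e-01  9.54000e-01  3.83899e+02]
 [ 0.00000e+00  0.00000e+00  0.00000e+00  1.00000e+00]] [[361.56587525   0.         320.72357585]
 [  0.         361.56587525 239.29378722]
 [  0.           0.           1.        ]]
[[318.99149962 217.84627103]
 [319.49282506 306.81618549]]
```

View pics/w1.png

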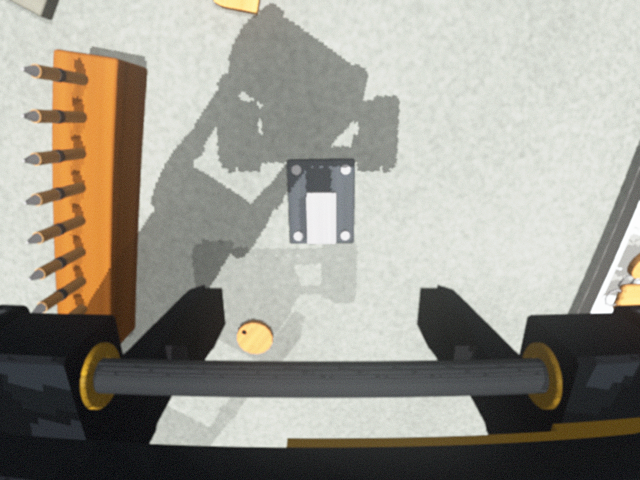

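The wrist view shows the post's bright top plate at about (321,217), with its foot around it, and the round fob at (254,337). I'll measure the plate and work out the move to the blank.

```bash
cat >> h.py <<'E'
def rect(p,k,z,box):
    x0,x1,y0,y1=box; m=np.zeros_like(k); m[y0:y1,x0:x1]=k[y0:y1,x0:x1]
    c=max(cv2.findContours(m,cv2.RETR_EXTERNAL,cv2.CHAIN_APPROX_NONE)[0],key=cv2.contourArea)
    w=cast(p,c.reshape(-1,2),z)[:,:2].astype(np.float32)
    r=cv2.minAreaRect(w); b=cv2.boxPoints(r); e=max(b[1]-b[0],b[2]-b[1],key=np.linalg.norm)
    return np.round(r[0],1),np.round(r[1],1),round((np.degrees(np.arctan2(e[1],e[0]))+90)%180-90,1)
E
python3 - <<'E'
from h import *
s=status.sense();im,p=snap('wrist');g=im.min(2)
print(rect(p,cv2.inRange(g,170,255),80,(303,340,185,246)))
print(rect(p,cv2.inRange(im.max(2),0,110),12,(280,360,175,250)))
print(shift(s,[434.4,210.5,210]),s['position'])
E
```

```text
(array([ 608.5, -223.4]), array([46.4, 31.9]), np.float32(11.5))
(array([ 628.9, -216.2]), array([16.5, 26.9]), np.float32(-78.5))
[-0.0836046  -0.45918122  0.02879359] [ 608.44103604 -222.56187184  238.86735837]
```

Run:
```python
from h import *
im,p=snap('wrist');g=im.min(2)
for r in (195,205,215,225,235):print(r,g[r,300:345].tolist())
print(g[185:250,321].tolist())
for t in (200,220):
  k=cv2.morphologyEx(cv2.inRange(g,t,255),cv2.MORPH_OPEN,np.ones((9,9)))
  print(rect(p,k,80,(303,340,185,246)))
```

```text
195 [127, 124, 122, 128, 124, 123, 171, 225, 240, 243, 242, 242, 242, 242, 242, 242, 241, 240, 242, 241, 240, 240, 241, 241, 241, 242, 242, 241, 242, 243, 241, 240, 240, 241, 242, 235, 190, 139, 132, 131, 136, 132, 132, 130, 125]
205 [112, 114, 112, 109, 110, 123, 177, 233, 239, 240, 239, 240, 240, 241, 240, 240, 239, 240, 239, 238, 239, 239, 240, 241, 241, 239, 240, 239, 241, 241, 240, 239, 239, 239, 242, 234, 183, 141, 127, 137, 132, 130, 137, 128, 125]
215 [112, 110, 114, 115, 111, 110, 162, 221, 238, 238, 239, 240, 241, 241, 239, 241, 238, 240, 240, 239, 239, 237, 238, 241, 241, 239, 239, 238, 241, 241, 239, 238, 237, 239, 240, 234, 183, 134, 128, 131, 127, 130, 131, 131, 130]
225 [119, 117, 110, 117, 108, 106, 146, 212, 237, 238, 239, 240, 239, 238, 241, 238, 241, 239, 238, 240, 237, 239, 239, 239, 239, 240, 239, 239, 240, 241, 240, 240, 238, 238, 237, 233, 176, 137, 126, 135, 134, 136, 134, 130, 132]
235 [235, 230, 197, 152, 119, 113, 151, 214, 236, 239, 238, 240, 238, 239, 241, 240, 240, 240, 238, 236, 236, 239, 235, 238, 240, 239, 240, 240, 240, 241, 241, 237, 236, 237, 238, 230, 184, 132, 121, 135, 175, 229, 241, 241, 241]
[82, 76, 84, 79, 82, 79, 96, 144, 209, 239, 240, 240, 238, 240, 239, 239, 240, 238, 239, 239, 239, 240, 238, 240, 238, 239, 238, 238, 238, 238, 237, 238, 240, 239, 239, 239, 238, 238, 238, 237, 239, 238, 238, 236, 237, 238, 238, 237, 236, 238, 239, 237, 238, 237, 237, 238, 238, 238, 227, 200, 193, 203, 208, 206, 197]
(array([ 608.6, -223.3]), array([46.4, 24.8]), np.float32(11.5))
(array([ 609.1, -223.2]), array([44. , 24.2]), np.float32(12.2))
```

step_arm(series=[[[-0.084,-0.459,0.03,0,0,-13.3],[-0.084,-0.459,0.03,0,0,-13.3],[-0.084,-0.459,0.03,0,0,-13.3],[-0.084,-0.459,0.03,0,0,-13.3],[-0.084,-0.459,0.03,0,0,-13.3],[-0.084,-0.459,0.03,0,0,-13.3],[-0.084,-0.459,0.03,0,0,-13.3],[-0.084,-0.459,0.03,0,0,-13.3],[-0.084,-0.459,0.03,0,0,-13.3],[-0.084,-0.459,0.03,0,0,-13.3]]])

```text
time: 3.3
position: [434.3, 210.4, 208.9]
eef_rot: [0.976, 0.216, 0.0, 0.0]
wrist_force: [-1.3, -0.2, -0.2]
opening: 1.002
finger_force: 0.0
```

step_arm(series=[[[0,0,0,0,0,0],[0,0,0,0,0,0],[0,0,0,0,0,0],[0,0,0,0,0,0]]])

```text
time: 3.8
position: [434.2, 210.8, 208.7]
eef_rot: [0.976, 0.216, 0.0, 0.0]
wrist_force: [-0.3, -0.1, -0.6]
opening: 0.998
finger_force: 0.0
```

Run:
```python
from h import *
s=status.sense();im,p=snap('wrist','w2.png');hsv=cv2.cvtColor(im,cv2.COLOR_BGR2HSV)
u=proj(p,[434.4,210.5,10])[0].astype(int);print(u)
k=cv2.inRange(hsv,(5,70,60),(30,255,255))
print(rect(p,k,10,(u[0]-60,u[0]+60,u[1]-70,u[1]+70)))
m=R.from_quat(s['eef_rot']).as_matrix();print(s['position'],np.degrees(np.arctan2(m[1,0],m[0,0])),s['joints'])
# stamp
u=proj(p,[585,230,18])[0];print(u)
```

```text
[320 209]
(array([434.4, 211.1]), array([63.5, 35.8]), np.float32(24.9))
[434.16753498 210.7647207  208.70203163] 24.9463229943611 [ 4.00324615e-01 -8.33301814e-02  2.03742603e+00 -6.63850503e-06
  1.18748594e+00  1.53572795e+00]
[374.32245179  44.9646263 ]
```

View pics/w2.png

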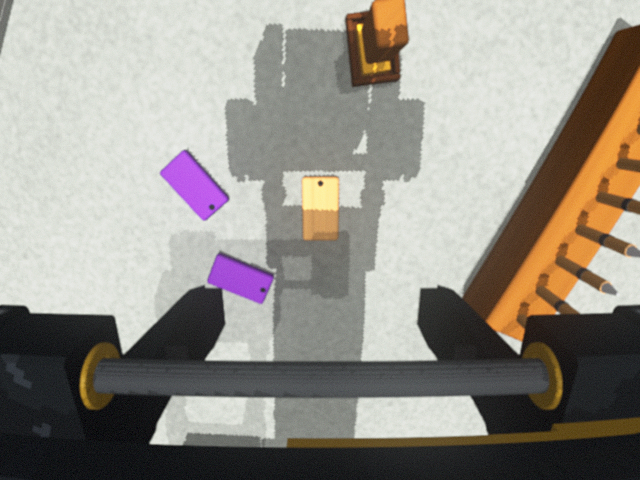

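The wrist view shows the blank at (320,208) with its hole, lined up with the tool. The finger paths are clear of the purple ones. I'll go down and grip.

step_arm(series=[[[0,0,0.06,0,0,0],[0,0,0.12,0,0,0],[0,0,0.17,0,0,0],[0,0,0.19,0,0,0],[0,0,0.195,0,0,0],[0,0,0.2,0,0,0],[0,0,0.204,0,0,0],[0,0,0.204,0,0,0],[0,0,0.204,0,0,0]]], grip=0.8)

```text
time: 4.97
position: [434.5, 211.3, 5.3]
eef_rot: [0.976, 0.216, 0.001, -0.0]
wrist_force: [0.4, -0.4, -0.4]
opening: 0.798
finger_force: 0.0
```

step_arm(series=[[[0,0,0,0,0,0],[0,0,0,0,0,0],[0,0,0,0,0,0],[0,0,0,0,0,0],[0,0,0,0,0,0],[0,0,0,0,0,0],[0,0,0,0,0,0],[0,0,0,0,0,0]]], grip=0.3, squeeze=12)

```text
time: 5.98
position: [434.0, 211.0, 4.7]
eef_rot: [0.976, 0.216, -0.0, 0.0]
wrist_force: [-0.2, -0.3, 0.2]
opening: 0.402
finger_force: 12.0
```

step_arm(series=[[[0,0,-0.02,0,0,0],[0,0,-0.06,0,0,0],[0,0,-0.12,0,0,0],[0,0,-0.18,0,0,0],[0,0,-0.2,0,0,0],[0,0,-0.2,0,0,0],[0,0,-0.2,0,0,0],[0,0,-0.2,0,0,0]]])

```text
time: 6.98
position: [432.7, 210.5, 202.5]
eef_rot: [0.976, 0.216, -0.002, 0.0]
wrist_force: [-0.6, 0.3, -1.1]
opening: 0.407
finger_force: 12.0
```

Run:
```python
from h import *
s=status.sense();print(s['position'],s['finger_force'],s['opening'],shift(s,[608.7,-223,205]))
im,p=snap('wrist','w3.png')
hsv=cv2.cvtColor(im,cv2.COLOR_BGR2HSV);k=cv2.inRange(hsv,(5,70,60),(30,255,255))
m=R.from_quat(s['eef_rot']).as_matrix();print(proj(p,s['position']-[0,0,-5]),np.degrees(np.arctan2(m[1,0],m[0,0])))
print(rect(p,k,s['position'][2]+5,(260,380,250,370)))
```

```text
[432.67511218 210.50669057 202.46615862] 11.99990451335907 0.40735277944644027 [-0.02353866  0.46728886 -0.00250713]
[[319.53922821 312.04686191]] 24.98204309783421
(array([433.7, 209.5]), array([56.1, 38.6]), np.float32(24.9))
```

View pics/w3.png

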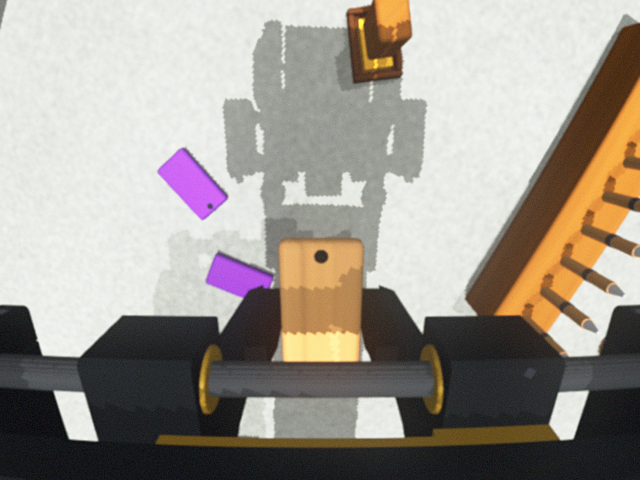

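The blank hangs level and square in the fingers, its front edge at row 238. I'll carry it high over the rack to the post.

step_arm(series=[[[0,0.04,0,0,0,1],[-0.005,0.1,0,0,0,3],[-0.01,0.15,0,0,0,5],[-0.012,0.2,0,0,0,6],[-0.014,0.25,0,0,0,7],[-0.016,0.3,0,0,0,8],[-0.018,0.35,0,0,0,10],[-0.02,0.4,0,0,0,12],[-0.022,0.44,0,0,0,13.2],[-0.0235,0.467,0,0,0,13.2]]])

```text
time: 8.28
position: [609.8, -223.9, 202.8]
eef_rot: [0.995, 0.102, -0.001, -0.001]
wrist_force: [0.7, 0.1, -0.6]
opening: 0.404
finger_force: 12.0
```

step_arm(series=[[[0,0,0.03,0,0,0],[0,0,0.06,0,0,0],[0,0,0.075,0,0,0],[0,0,0.075,0,0,0],[0,0,0.075,0,0,0],[0,0,0.075,0,0,0]]])

```text
time: 9.02
position: [611.0, -222.5, 131.4]
eef_rot: [0.995, 0.103, 0.001, 0.001]
wrist_force: [-0.1, 0.2, -0.4]
opening: 0.403
finger_force: 12.0
```

Run:
```python
from h import *
s=status.sense();m=R.from_quat(s['eef_rot']).as_matrix()
print(s['position'],s['finger_force'],s['opening'],np.degrees(np.arctan2(m[1,0],m[0,0])),shift(s,[608.7,-223,87]))
```

```text
[ 610.98715282 -222.47368511  131.41676564] 12.000018507242203 0.40269800265295114 11.793081338303146 [-2.45008481e-03 -2.17832903e-05  4.44111895e-02]
```

step_arm(series=[[[-0.001,0,0.02,0,0,0],[-0.002,0,0.035,0,0,0],[-0.002,0,0.04,0,0,0],[-0.002,0,0.042,0,0,0],[-0.002,0,0.044,0,0,0],[-0.002,0,0.044,0,0,0],[-0.002,0,0.044,0,0,0]]])

```text
time: 9.9
position: [608.3, -222.7, 86.2]
eef_rot: [0.995, 0.103, 0.0, 0.0]
wrist_force: [0.1, 1.0, -0.8]
opening: 0.406
finger_force: 12.0
```

Run:
```python
from h import *
for i in range(3):
  s=status.sense();print(s['position'],s['wrist_force'],s['joints'][:3]);vision.capture('top')
```

```text
[ 608.29206453 -222.71424155   86.19487348] [ 0.1097332   0.96316686 -0.78028744] [-0.38942084  0.34199629  1.80082159]
[ 608.25746093 -222.69423259   86.16113916] [-1.14130941 -0.37122299 -0.52780423] [-0.3894103   0.34198818  1.80090358]
[ 608.21905258 -222.67818425   86.1237702 ] [-0.13261211 -0.57082578 -0.78701161] [-0.38941324  0.34200568  1.80095834]
```

step_arm(series=[[[0,0,0.001,0,0,0],[0,0,0.002,0,0,0],[0,0,0.002,0,0,0],[0,0,0.002,0,0,0]]])

```text
time: 10.55
position: [608.1, -222.6, 84.8]
eef_rot: [0.995, 0.103, 0.0, 0.0]
wrist_force: [-1.7, 0.4, 5.1]
opening: 0.405
finger_force: 12.0
```

Contact: 5 N upward at the expected height, so I'll release and lift.

step_arm(series=[[[0,0,0,0,0,0],[0,0,0,0,0,0],[0,0,0,0,0,0],[0,0,0,0,0,0],[0,0,0,0,0,0]]], grip=0.7)

```text
time: 11.18
position: [607.9, -222.6, 83.6]
eef_rot: [0.995, 0.103, -0.0, -0.0]
wrist_force: [-0.9, -1.2, -0.9]
opening: 0.7
finger_force: 0.0
```

step_arm(series=[[[0,0,-0.02,0,0,0],[0,0,-0.07,0,0,0],[0,0,-0.13,0,0,0],[0,0,-0.15,0,0,0],[0,0,-0.15,0,0,0],[0,0,-0.15,0,0,0],[0,0,-0.15,0,0,0]]])

```text
time: 12.05
position: [606.6, -222.0, 230.7]
eef_rot: [0.995, 0.103, -0.002, -0.001]
wrist_force: [0.3, 0.6, -0.2]
opening: 0.699
finger_force: 0.0
```

Run:
```python
from h import *
s=status.sense();im,p=snap('wrist','w4.png');hsv=cv2.cvtColor(im,cv2.COLOR_BGR2HSV)
u=proj(p,[608.5,-223,90])[0].astype(int);print(u)
k=cv2.inRange(hsv,(5,70,60),(30,255,255))
print(rect(p,k,90,(u[0]-60,u[0]+60,u[1]-70,u[1]+70)))
m=R.from_quat(s['eef_rot']).as_matrix();print(s['position'],np.degrees(np.arctan2(m[1,0],m[0,0])),shift(s,[585,230,240]))
```

```text
[322 222]
(array([ 609.3, -222.7]), array([64. , 36.1]), np.float32(11.8))
[ 606.55584113 -221.97772027  230.74395386] 11.783087510182735 [ 0.07115832 -0.44687957 -0.00832661]
```

View pics/w4.png

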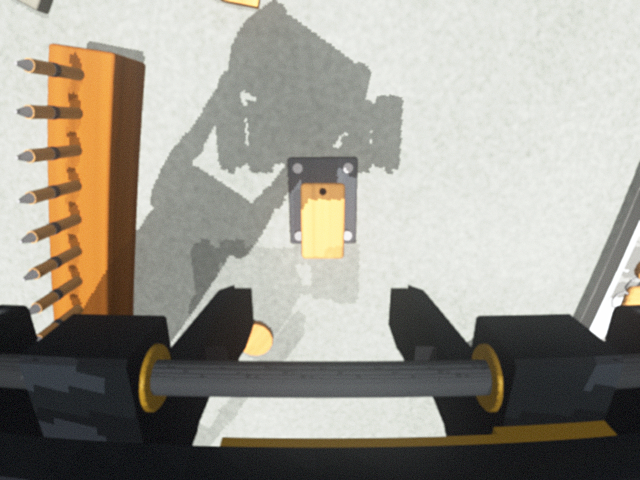

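The blank lies at (322,222) in the picture, at (609.3, -222.7) and 11.8° against the plate's (608.7, -223.2). Next is the stamp, crossing the rack at about 235 mm with an empty gripper.

step_arm(series=[[[0.071,-0.447,-0.008,0,0,-21.2],[0.071,-0.447,-0.008,0,0,-21.2],[0.071,-0.447,-0.008,0,0,-21.2],[0.071,-0.447,-0.008,0,0,-21.2],[0.071,-0.447,-0.008,0,0,-21.2],[0.071,-0.447,-0.008,0,0,-21.2],[0.071,-0.447,-0.008,0,0,-21.2],[0.071,-0.447,-0.008,0,0,-21.2],[0.071,-0.447,-0.008,0,0,-21.2],[0.071,-0.447,-0.008,0,0,-21.2]]])

```text
time: 13.35
position: [586.1, 227.9, 241.0]
eef_rot: [0.959, 0.283, -0.001, 0.0]
wrist_force: [0.8, -1.4, 0.4]
opening: 0.699
finger_force: 0.0
```

step_arm(series=[[[0,0,0,0,0,0],[0,0,0,0,0,0],[0,0,0,0,0,0],[0,0,0,0,0,0]]])

```text
time: 13.85
position: [586.3, 229.2, 241.8]
eef_rot: [0.959, 0.284, 0.0, -0.0]
wrist_force: [-0.1, 0.0, -0.6]
opening: 0.696
finger_force: 0.0
```

Run:
```python
from h import *
s=status.sense();im,p=snap('wrist')
m=R.from_quat(s['eef_rot']).as_matrix();print(s['position'],np.degrees(np.arctan2(m[1,0],m[0,0])))
print(proj(p,[[585,230,99],[585,230,18]]))
cv2.imwrite('pics/w5.png',cv2.resize(im[130:330,220:420],None,fx=3,fy=3,interpolation=cv2.INTER_CUBIC))
```

```text
[586.27350084 229.21564729 241.81291664] 32.959902050887344
[[318.54439838 224.72189762]
 [319.0069204  204.44423926]]
```

View pics/w5.png

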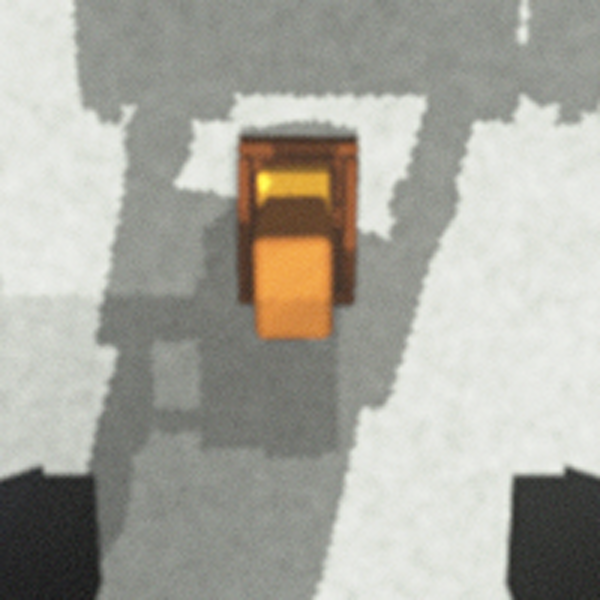

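The crop shows the handle's top face at full-picture columns 305–331, rows 209–243, square to the tool. The brass die and the rest lie below it.

Run:
```python
from h import *
s=status.sense();im,p=snap('wrist');hsv=cv2.cvtColor(im,cv2.COLOR_BGR2HSV)
q=cast(p,[[304.7,208.7],[331.3,208.7],[330.3,242.7],[305.8,242.7]],99);c=q.mean(0)
print(q.round(1),c,np.linalg.norm(q[1]-q[0]),np.linalg.norm(q[2]-q[1]))
k=cv2.morphologyEx(cv2.inRange(hsv,(5,70,130),(30,255,255)),cv2.MORPH_OPEN,np.ones((7,7)))
print(rect(p,k,99,(300,336,207,246)))
print(shift(s,[c[0],c[1],46]))
```

```text
[[590.2 246.9  99. ]
 [601.9 228.7  99. ]
 [577.2 213.4  99. ]
 [566.1 230.6  99. ]] [583.85672368 229.92519314  99.        ] 21.634439768445294 29.063349531848402
(array([583.8, 230.4]), array([28.2, 20.9]), np.float32(32.9))
[-0.00168381 -0.00181105  0.19576561]
```

step_arm(series=[[[-0.002,-0.002,0.05,0,0,0],[-0.002,-0.002,0.09,0,0,0],[-0.002,-0.002,0.13,0,0,0],[-0.002,-0.002,0.16,0,0,0],[-0.002,-0.002,0.185,0,0,0],[-0.002,-0.002,0.195,0,0,0],[-0.002,-0.002,0.195,0,0,0],[-0.002,-0.002,0.195,0,0,0]]])

```text
time: 14.95
position: [584.5, 230.5, 48.1]
eef_rot: [0.959, 0.284, 0.001, -0.0]
wrist_force: [0.0, -0.5, -1.0]
opening: 0.698
finger_force: 0.0
```

step_arm(series=[[[0,0,0,0,0,0],[0,0,0,0,0,0],[0,0,0,0,0,0],[0,0,0,0,0,0],[0,0,0,0,0,0],[0,0,0,0,0,0],[0,0,0,0,0,0],[0,0,0,0,0,0],[0,0,0,0,0,0]]], grip=0.15, squeeze=30)

```text
time: 16.08
position: [583.4, 230.1, 46.8]
eef_rot: [0.959, 0.284, 0.0, 0.0]
wrist_force: [0.1, -1.0, 1.2]
opening: 0.246
finger_force: 30.0
```

step_arm(series=[[[0,0,-0.01,0,0,0],[0,0,-0.03,0,0,0],[0,0,-0.06,0,0,0],[0,0,-0.1,0,0,0],[0,0,-0.14,0,0,0],[0,0,-0.17,0,0,0],[0,0,-0.17,0,0,0],[0,0,-0.17,0,0,0],[0,0,-0.17,0,0,0]]])

```text
time: 17.2
position: [582.1, 229.6, 214.5]
eef_rot: [0.959, 0.284, -0.002, 0.0]
wrist_force: [-0.4, 0.6, -1.4]
opening: 0.246
finger_force: 30.0
```

Run:
```python
from h import *
s=status.sense();im,p=snap('wrist')
m=R.from_quat(s['eef_rot']).as_matrix();print(s['position'],np.degrees(np.arctan2(m[1,0],m[0,0])),s['finger_force'],s['wrist_force'])
print(shift(s,[609.3,-222.7,217]))
a,_=snap('scene')
u=proj(_,s['position'])[0].astype(int);print(u)
x,y=max(u[0]-90,0),max(u[1]-90,0)
cv2.imwrite('pics/s2.png',np.hstack([cv2.resize(a[y:y+180,x:x+180],(480,480)),im[160:480,160:480][:,:,:].copy() if 0 else cv2.resize(im[200:400,250:390],(320,480))]))
```

```text
[582.12831819 229.64865404 214.46006781] 32.9829781816126 29.9558189464733 [-0.39956663  0.55022951 -1.38969734]
[-0.22346929  0.39423499 -0.00207502]
[466 200]
```

View pics/s2.png

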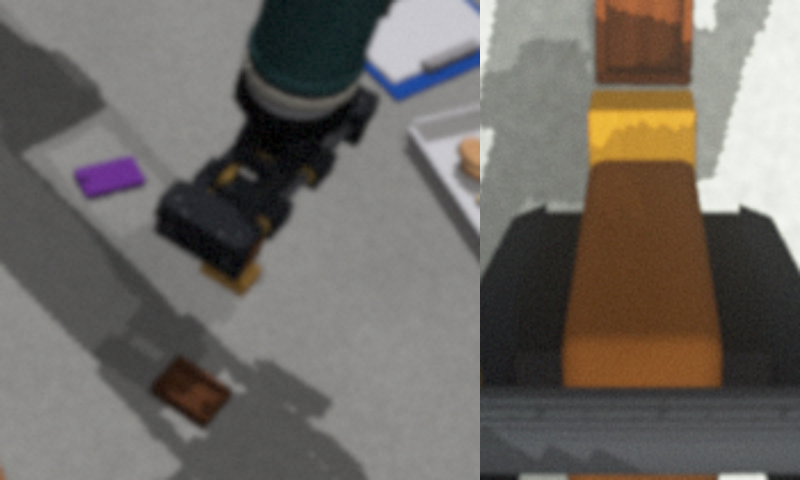

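The left half shows the rest empty and the stamp hanging from the gripper. The right half shows the die square below the handle, its front edge near full-picture row 239. I'll check where the die should project, then carry it over the rack.

Run:
```python
from h import *
s=status.sense();p=vision.camera_params('wrist');r=R.from_quat(s['eef_rot'])
pts=[[20,12,41.8],[20,-12,41.8],[20,12,25.8],[20,-12,25.8],[15,11,13.8],[15,-11,13.8]]
u=proj(p,r.apply(pts)+s['position']);print(((u-[250,200])*[320/140,2.4]+[480,0]).round(0))
```

```text
[[690.  87.]
 [589.  87.]
 [695. 110.]
 [584. 110.]
 [693. 153.]
 [586. 153.]]
```

step_arm(series=[[[-0.02,0.03,0,0,0,1],[-0.045,0.08,0,0,0,4],[-0.07,0.13,-0.002,0,0,7],[-0.1,0.18,-0.002,0,0,10],[-0.13,0.23,-0.002,0,0,13],[-0.16,0.28,-0.002,0,0,16],[-0.185,0.32,-0.002,0,0,19],[-0.205,0.36,-0.002,0,0,21.2],[-0.22,0.388,-0.002,0,0,21.2],[-0.2235,0.394,-0.002,0,0,21.2]]])

```text
time: 18.55
position: [609.9, -223.9, 217.4]
eef_rot: [0.995, 0.101, -0.001, -0.0]
wrist_force: [-0.8, 1.0, -2.1]
opening: 0.248
finger_force: 30.0
```

step_arm(series=[[[0,0,0,0,0,0],[0,0,0,0,0,0],[0,0,0.02,0,0,0],[0,0,0.035,0,0,0],[0,0,0.04,0,0,0],[0,0,0.04,0,0,0],[0,0,0.04,0,0,0],[0,0,0.04,0,0,0]]])

```text
time: 19.55
position: [610.9, -222.3, 179.6]
eef_rot: [0.995, 0.103, 0.001, 0.0]
wrist_force: [0.5, 0.5, -1.2]
opening: 0.244
finger_force: 30.0
```

Run:
```python
from h import *
s=status.sense();im,p=snap('wrist');r=R.from_quat(s['eef_rot']);m=r.as_matrix()
print(s['position'],np.degrees(np.arctan2(m[1,0],m[0,0])),s['finger_force'],shift(s,[609.3,-222.7,142.5]))
cv2.imwrite('pics/w6.png',cv2.resize(im[180:360,230:410],None,fx=3.3,fy=3.3,interpolation=cv2.INTER_CUBIC))
f=lambda u:((u-[230,180])*3.3).round(0).tolist()
print(f(proj(p,r.apply([[20,12,41.8],[20,-12,41.8]])+s['position'])))
c,sn=np.cos(.206),np.sin(.206)
print(f(proj(p,[[609.3+32*c-b*18*sn,-222.7+32*sn+b*18*c,90] for b in(1,-1)])))
```

```text
[ 610.9119126  -222.33242327  179.56111748] 11.780315410226635 29.95573831256479 [-1.69622321e-03  1.01405678e-06  3.70591774e-02]
[[369.0, 187.0], [222.0, 188.0]]
[[206.0, 69.0], [386.0, 68.0]]
```

View pics/w6.png

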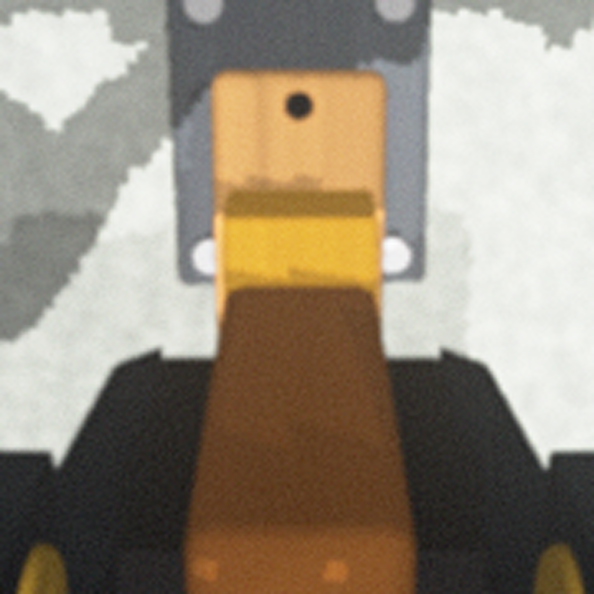

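The die (columns 224–374) sits centred and parallel over the blank (213–386). I'll lower it to about 1 cm above.

step_arm(series=[[[-0.001,0,0.012,0,0,0],[-0.0015,0,0.024,0,0,0],[-0.0015,0,0.031,0,0,0],[-0.0015,0,0.036,0,0,0],[-0.0015,0,0.036,0,0,0],[-0.0015,0,0.036,0,0,0],[-0.0015,0,0.036,0,0,0],[-0.0015,0,0.036,0,0,0]]])

```text
time: 20.6
position: [609.2, -222.5, 143.1]
eef_rot: [0.995, 0.103, 0.0, 0.0]
wrist_force: [0.2, -0.1, -1.7]
opening: 0.246
finger_force: 30.0
```

step_arm(series=[[[0,0,0,0,0,0],[0,0,0,0,0,0],[0,0,0,0,0,0],[0,0,0,0,0,0],[0,0,0,0,0,0],[0,0,0,0,0,0],[0,0,0,0,0,0],[0,0,0,0,0,0]]])

```text
time: 21.6
position: [609.0, -222.4, 142.7]
eef_rot: [0.995, 0.103, -0.0, -0.0]
wrist_force: [0.1, -0.8, -1.6]
opening: 0.245
finger_force: 30.0
```

Run:
```python
from h import *
s=status.sense();im,p=snap('wrist');r=R.from_quat(s['eef_rot'])
print(s['position'],s['finger_force'],abs(s['joint_vel']).max(),shift(s,[609.3,-222.7,142.5]),s['wrist_force'])
f=lambda u:((u-[230,180])*3.3).round(0).tolist()
print(f(proj(p,r.apply([[20,12,41.8],[20,-12,41.8]])+s['position'])))
c,sn=np.cos(.206),np.sin(.206)
print(f(proj(p,[[609.3+32*c-b*18*sn,-222.7+32*sn+b*18*c,90] for b in(1,-1)])))
cv2.imwrite('pics/w7.png',cv2.resize(im[180:360,230:410],None,fx=3.3,fy=3.3,interpolation=cv2.INTER_CUBIC))
```

```text
[ 608.95881855 -222.39491088  142.68425197] 29.95578990317881 0.002089564692588927 [0.0002717  0.00036833 0.00018423] [ 0.14039363 -0.84589437 -1.5862666 ]
[[369.0, 187.0], [223.0, 188.0]]
[[192.0, 100.0], [404.0, 99.0]]
```

View pics/w7.png

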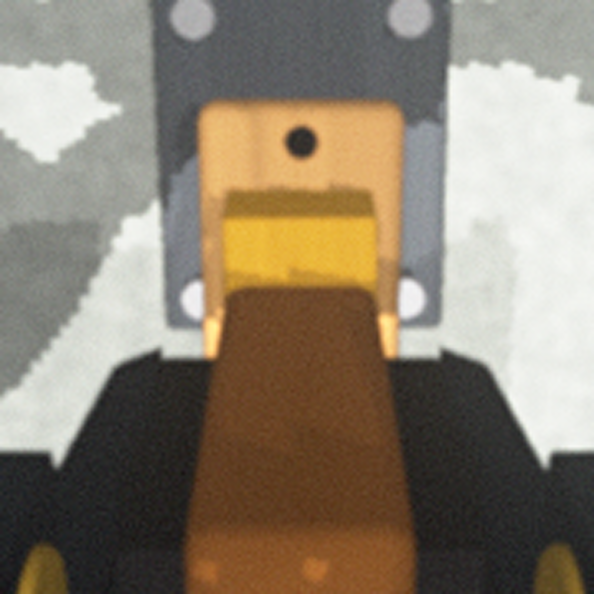

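The die is centred over the blank (columns 224–375 against 199–404), parallel to it, about 1 cm up and still. I'm handing the job in.

```bash
python3 -c "
from plant import workorder
print(workorder.hand_in())"
```

```text
the job is handed in; nothing more can be done
None
```

The job is handed in at about 22 s of the 69 s allowed, with no verdict returned: by my last measurements the blank lies flat on the post within about 1 mm of centre, and the stamp is held upright and still about 1 cm above it, centred and parallel.

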